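# Pack the snorkelling caddy

### The arm

A 6-joint arm with a two-finger parallel gripper is mounted at the origin on the work surface. World frame = base frame: x ahead of the robot, y to its left, z up, the work surface at z = 0. Lengths are in m, angles in rad, forces in N, time in s.
With the tool pointing down it reaches from about 0.275 to 0.775 m from the base axis. Payload 14.6 kg.
Tool frame: the origin (TCP) lies midway between the tips of the shut fingers; the grasp point (between the pads) lies 19 mm behind it; z points along the fingers, x is the direction in which the jaws open and shut, and the axes are right-handed (so a half turn about z gives the same grasp; the last joint's range is limited). The gripper opens to 85 mm and grips with 20 to 120 N. Pads are 22 mm wide; open, the fingers measure 114 mm over their backs; the gripper's body (76 mm by 85 mm) begins 54 mm behind the grasp point. The pads swing forward as they close: fully open they stand 13 mm farther back than shut.
Start: joints at [1.165, 0.263, -0.048, 1.259, 0, 1.415], TCP at [0.13, 0.509, 0.231] pointing down, gripper open.
Joint ranges: [-2.65, 2.65], [-0.89, 1.7], [-1.18, 1.37], [-2.13, 2.11], [-1.35, 1.29], [-3.14, 3.14]. Speed limits (rad/s): [1.89, 1.89, 2.57, 2.79, 3.14, 3.14].

### API

Orientations are given as a unit quaternion [x, y, z, w].
In Python, from station import r gives the robot as it stands.
- The arm moves only by the tool arm_command, never from a script. Its argument "moves" is a list of rows, each a list of 7 numbers: the finger opening in m, from 0 to 0.0854, then the shift along the tool's x, y, z in m, then the turn, a rotation vector about the tool's x, y, z in degrees. A call has exactly 8 rows; each row shifts and turns the commanded pose from where the row before left it, along the tool's axes as they then stand; what a row does not reach is not made up. A row lasts 1/8 s, in which the tool goes at most 62.5 mm and 10.7 degrees, less where a joint would pass 70% of its speed; a pose out of reach is approached as far as the arm can. A call with a gripper value outside its range is refused whole. The fingers move at their own pace and stop on an object; "squeeze" is the grip in N (left out, the last holds). Time passes only in rows, so rows that do not move let the fingers close, or fill a call up. It gives the time, the measured TCP pose, the force and the opening at its end, in the units of the state.
- r.get_state(): the state, without advancing time (a new reading comes with each control period).
- r.snapshot(name): name is "side" or "top" or "wrist"; returns (picture, depth): 480x640x3 uint8, red, green, blue; 480x640 float32, m along the optical axis (not along the pixel's ray), 0 where there is no reading.
- r.camera_info(name): a dict with "camera_matrix" (3x3 intrinsics, pixels), "extrinsics" (4x4, takes a point from world to camera coordinates); the wrist camera has in their place "hand_eye" (4x4, takes a point from camera to tool coordinates, whose origin is the TCP and whose axes are the tool frame's). Camera axes: x right, y down, z forward; pixel columns grow to the right and rows downward; lengths in m; the calibration is good to about 2 mm. A picture is of the moment at which its call begins: read the wrist's pose just before it. camera_info takes no time and is no camera call.
- r.close_job(): hands the job in, once; it reports no verdict.
The state is a dict: "t": time; "joints": joint angles; "joint_vel": joint speeds; "joint_efforts": joint torques, N m; "ee_pos": TCP position; "ee_rot": TCP orientation; "wrist_force": force on the tool from outside, world axes, zero at the start; "torque": the same for the moment, N m; "grip_width": finger opening in m.
Only numpy, scipy, OpenCV 4.12 (cv2) and the standard library are available. Lean on these libraries where they do the work, as an engineer would, in place of code of your own. Each camera call takes 0.05 s, during which the arm holds its last target.

### The job

Pack the caddy for the snorkelling trip: stand the cork-topped shell jar in the wide round hole and the anti-fog bottle in the small round hole, rest the dive torch across both ribs of its cradle, and lay the bottle opener flat and lengthwise in the empty rectangular bay, each in the middle of its bay. Set the glass shell jar down gently, do not drop it. Leave the look-alikes, the jar with the flat screw lid and the butter spreader, where they are.

Things in the scene. Friction and masses are not known exactly. Their poses are not given: they have to be found in the camera images.
- shell_jar_center (a point): Shell jar: round clear glass jar, 48 mm diameter and 50 mm tall, filled with shells and closed by a cork stopper that is narrower than the glass (34 mm across); 66 mm tall in all, 0.15 kg, standing upright. The point is on its axis 33 mm above its underside; z axis up.
- defog_bottle_center (a point): Anti-fog bottle: small round white plastic bottle, 28 mm diameter up to 44 mm, then a 16 mm wide grey nozzle cap; 66 mm tall in all, 0.06 kg, standing upright. The point is on its axis 33 mm above its underside; z axis up.
- torch_center (a point): Dive torch lying on its side: black round barrel of 26 mm diameter and 80 mm long between two square 34 x 34 mm rubber bumpers at the ends; 111 mm long in all, 0.13 kg. The point is the centre of the barrel, 17 mm above the table as it lies; x axis along the torch towards the lens.
- opener_center (a point): Bottle opener lying flat: a steel bar handle 18 mm wide, 18 mm thick and 70 mm long with a flat open ring (38 mm across, about 24 mm hole, 6 mm thick) at its +x end; about 106 mm long in all, 0.12 kg. The point lies half-way along its length, on the handle (the handle runs from x = -52 mm to +17 mm), 9 mm above its underside; x axis along it towards the ring, z up.
- screw_jar_center (a point): Look-alike, not to be packed: the same 48 mm glass jar, but with a flat steel screw lid slightly wider than the glass (50 mm) and brass and steel beads in it; 66 mm tall. The point is on its axis 33 mm above its underside; z axis up.
- spreader_center (a point): Look-alike, not to be packed: a butter spreader with the same steel bar handle as the opener but with a solid, narrow, round-ended blade (22 mm wide, no opening) in place of the ring; about 108 mm long, lying flat. The point lies on the handle, 9 mm above its underside; x axis towards the blade.
- bay_jar: Jar bay, one of four bays (each 140 mm along its x by 80 mm along its y) in the wooden caddy, a fixed low tray 306 x 182 mm with a 14 mm high rim; the four bays stand two by two in any arrangement, 2 mm apart. This one is a cork plate 8 mm thick with one wide round hole, 64 mm diameter, at its middle. Origin: middle of the hole, on the caddy's floor on which the jar comes to stand (6 mm above the table).
- bay_bottle: Bottle bay of the caddy: a cork plate 140 x 80 mm, 8 mm thick, with one smaller round hole, 44 mm diameter, at its middle. Origin: middle of the hole, on the caddy's floor on which the bottle comes to stand (6 mm above the table).
- bay_torch: Torch bay of the caddy, 140 x 80 mm: a cradle of two bamboo ribs across it, 25 mm either side of its middle along x, each 8 mm thick. The barrel rests across both ribs, 8 mm above the caddy's floor, between posts 42 mm apart that rise to 18 mm; between the ribs a 42 mm gap is free for fingers. The torch lies along the bay's x axis, either way round, its centre then 21 mm above the origin. Origin: middle of the bay on the caddy's floor (6 mm above the table).
- bay_opener: Opener bay of the caddy, 140 x 80 mm: an empty shallow rectangular tray with a bare floor and bamboo walls 8 mm high and 4 mm thick, 132 x 72 mm inside. The opener lies flat on the floor along the bay's x axis, either way round. Origin: middle of the floor (6 mm above the table).
Not all that is in view belongs to the job. What is shaped like the part that bears torch_center but green is not meant.

How it is judged:
By the outcome, as a careful person would: the job done as asked, in the order asked, and still so for the second after the job is handed in, with the robot touching nothing.
It also fails if it takes over 109 s, if anything falls off the work surface, if the arm or the gripper's body presses on something with over 40 N, if the wrist force passes 120 N, or if a joint passes its speed limit or range.

## Working session

There is one attempt and no reset: what is moved stays moved. The work goes in short steps, Python scripts to look and compute and a tool call to move; the robot and the scene stay as the last step left them, time stands still between calls to the robot, and variables do not carry over. Pictures are saved under pics/ and viewed, and the job is handed in when it is done.

Besides the shell and the picture viewer there is one more tool, called after "Request:" by a JSON object that holds its "api" and its "payload", one argument or row to a line. arm_command: Moves the arm, as the interface text tells. Its arguments: {"type":"object","properties":{"moves":{"type":"array"},"squeeze":{"type":"number"}},"required":["moves"]}

```bash
ls; mkdir -p pics; python3 - <<'E'
from station import r
import cv2
print(r.get_state())
for n in ("side","top","wrist"):
    im,d=r.snapshot(n); cv2.imwrite(f"pics/{n}0.png",im[:,:,::-1])
    import numpy as np
    np.savez(f"pics/{n}0.npz",im=im,d=d)
    print(n,r.camera_info(n))
E
```

```text
pics
{'t': 0.0, 'joints': array([ 1.16467347e+00,  2.63499398e-01, -4.89302525e-02,  1.25941259e+00,
       -9.69416095e-06,  1.41550496e+00]), 'joint_vel': array([-7.01042265e-05,  1.03205282e-03, -1.14893134e-03,  2.43597029e-04,
        1.09640878e-03,  3.20459624e-04]), 'joint_efforts': array([ 2.94017867e-03, -6.37620664e+01,  3.84583354e+01,  1.33609344e-02,
        7.77094783e-05,  1.06050422e-05]), 'ee_pos': array([0.13020173, 0.50831035, 0.23083975]), 'ee_rot': array([ 7.90002902e-01,  6.13102880e-01, -4.55411320e-04,  2.57110904e-04]), 'wrist_force': array([-0.63055556,  0.02552426, -0.24376205]), 'torque': array([ 0.01742232,  0.00408786, -0.01382343]), 'grip_width': 0.08566509855217876}
side {'camera_matrix': array([[560.16814446,   0.        , 312.2499558 ],
       [  0.        , 560.16814446, 242.46165579],
       [  0.        ,   0.        ,   1.        ]]), 'extrinsics': array([[ 0.70522832, -0.70862007,  0.0225967 , -0.32275946],
       [-0.44050482, -0.46292462, -0.76919198,  0.25945187],
       [ 0.55552544,  0.53250201, -0.63861811,  0.98488888],
       [ 0.      
[... 411 characters left out ...]
   [ 1.12867845e-01,  9.57993671e-04, -9.93609547e-01,
         9.52910954e-01],
       [ 0.00000000e+00,  0.00000000e+00,  0.00000000e+00,
         1.00000000e+00]])}
wrist {'camera_matrix': array([[367.31751525,   0.        , 319.5359169 ],
       [  0.        , 367.31751525, 239.24893593],
       [  0.        ,   0.        ,   1.        ]]), 'hand_eye': array([[ 9.99999988e-01,  1.41023303e-04, -5.89526148e-05,
        -2.86353007e-04],
       [-1.19153379e-04,  9.60806812e-01,  2.77218787e-01,
        -7.00983729e-02],
       [ 9.57363829e-05, -2.77218777e-01,  9.60806818e-01,
        -1.42911599e-01],
       [ 0.00000000e+00,  0.00000000e+00,  0.00000000e+00,
         1.00000000e+00]])}
```

View pics/side0.png

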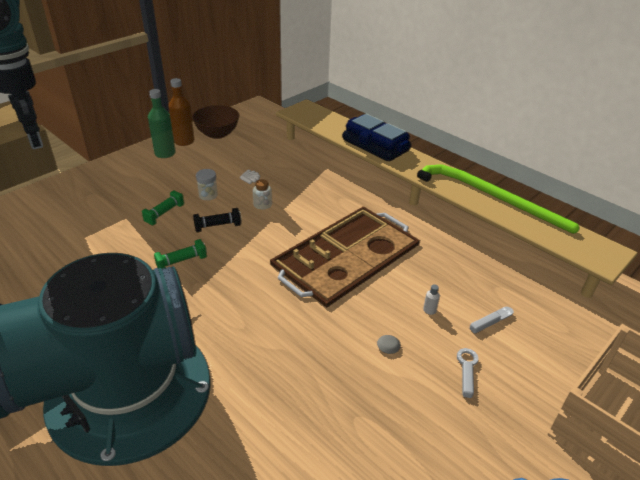

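View pics/top0.png

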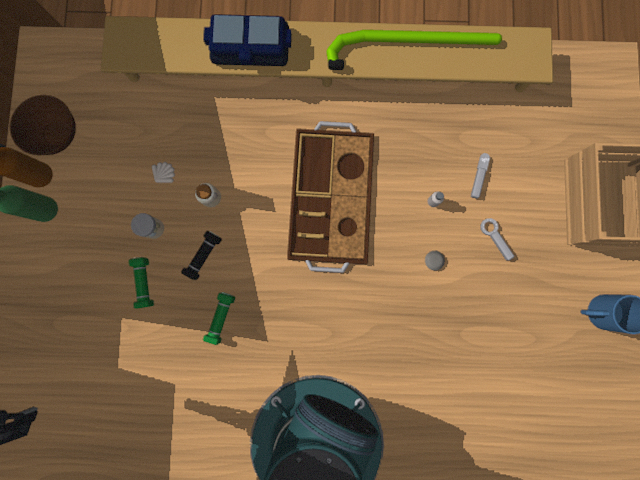

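View pics/wrist0.png

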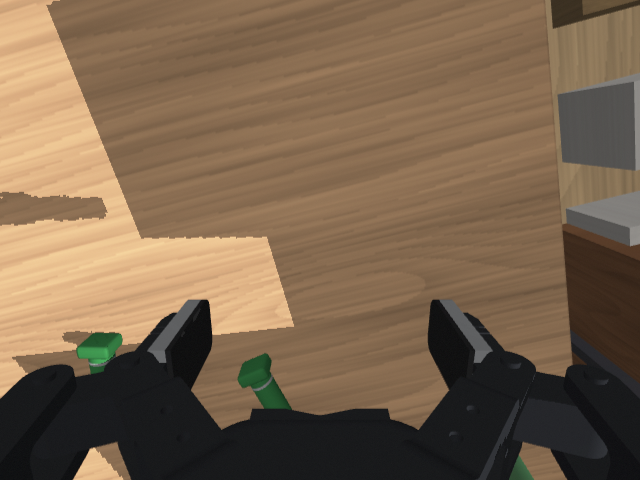

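Both views show everything. In the top view I can see the cork jar at (207,193), the screw jar at (146,225), the torch at (201,255), the bottle at (437,199), the opener at (497,240), and the caddy's holes at (350,165) and (347,227). Next I'll enlarge these and measure them.

```bash
cat > h.py <<'E'
import numpy as np, cv2
from station import r
from scipy.spatial.transform import Rotation as R
def cam(n):
    c=r.camera_info(n); K=c["camera_matrix"]
    if n=="wrist":
        s=r.get_state(); T=np.eye(4); T[:3,:3]=R.from_quat(s["ee_rot"]).as_matrix(); T[:3,3]=s["ee_pos"]
        return K,T@c["hand_eye"]
    return K,np.linalg.inv(c["extrinsics"])
def cast(n,uv,z,KW=None):
    K,W=KW or cam(n); uv=np.atleast_2d(np.array(uv,float))
    d=np.c_[(uv-[K[0,2],K[1,2]])/[K[0,0],K[1,1]],np.ones(len(uv))]@W[:3,:3].T
    o=W[:3,3]; return o+d*((z-o[2])/d[:,2])[:,None]
def proj(n,p,KW=None):
    K,W=KW or cam(n); E=np.linalg.inv(W); q=np.atleast_2d(p)@E[:3,:3].T+E[:3,3]; q=q@K.T; return q[:,:2]/q[:,2:]
def cloud(n,d,KW=None):
    K,W=KW or cam(n); v,u=np.mgrid[:480,:640]; 
    q=np.stack([(u-K[0,2])/K[0,0]*d,(v-K[1,2])/K[1,1]*d,d],-1); return q@W[:3,:3].T+W[:3,3]
def tri(ca,ua,cb,ub):
    A=[];b=[]
    for n,uv in((ca,ua),(cb,ub)):
        K,W=cam(n); d=W[:3,:3]@np.array([(uv[0]-K[0,2])/K[0,0],(uv[1]-K[1,2])/K[1,1],1]); d/=np.linalg.norm(d)
        P=np.eye(3)-np.outer(d,d); A.append(P); b.append(P@W[:3,3])
    return np.linalg.lstsq(np.vstack(A),np.hstack(b),rcond=None)[0]
def save(name,im,box=None,k=1):
    if box: im=im[box[1]:box[3],box[0]:box[2]]
    cv2.imwrite("pics/"+name,cv2.resize(im[:,:,::-1],None,fx=k,fy=k,interpolation=cv2.INTER_CUBIC))
def load(n,i=0):
    z=np.load(f"pics/{n}{i}.npz"); return z["im"],z["d"]
E
python3 - <<'E'
from h import *
im,d=load("top")
save("t_caddy.png",im,(270,110,400,280),3.5)
save("t_left.png",im,(120,150,270,350),3)
save("t_right.png",im,(400,130,540,290),3.5)
a=[cv2.resize(im[110:280,270:400],None,fx=3,fy=3)]
P=cloud("top",d)
def s(n,box):
    p=P[box[1]:box[3],box[0]:box[2]].reshape(-1,3); print(n,p[p[:,2]>0.012].round(3).mean(0), p[:,2].max())
s("cork",(190,178,225,205));s("torch",(180,228,225,282));s("bottle",(425,188,448,212))
# caddy: cloud of points over z 6-20mm
sub=P[110:280,270:400]; m=(sub[...,2]>0.010)
m2=m.astype(np.uint8); cv2.imwrite("pics/m.png",cv2.resize(m2*255,None,fx=3,fy=3))
xs=sub[m]; rect=cv2.minAreaRect(xs[:,:2].astype(np.float32)); print(rect)
E
```

```text
cork [0.53251025 0.25123007 0.06325968] 0.9971369361758425
torch [0.40130117 0.26361842 0.03910819] 0.9971369361758425
bottle [ 0.53993605 -0.24969186  0.04698256] 0.06970605165142707
((0.5298767685890198, -0.016660451889038086), (0.18217182159423828, 0.388287752866745), 88.10780334472656)
```

```bash
python3 - <<'E'
from h import *
im,d=load("side")
save("s_caddy.png",im,(265,195,430,310),4.5)
save("s_left.png",im,(130,150,290,280),4.5)
save("s_right.png",im,(370,270,530,410),4)
E
```

```text
(no output)
```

View pics/t_caddy.png

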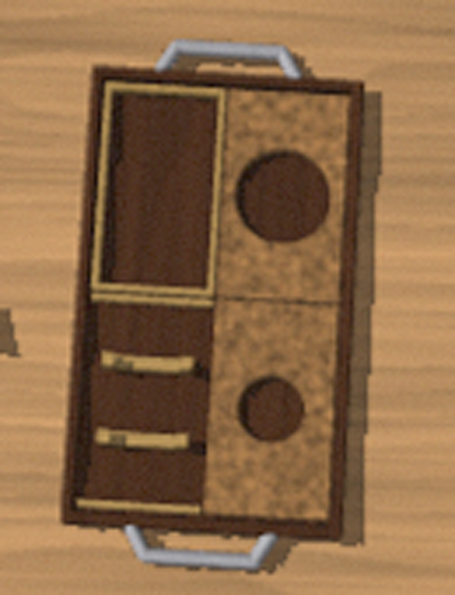

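View pics/t_left.png

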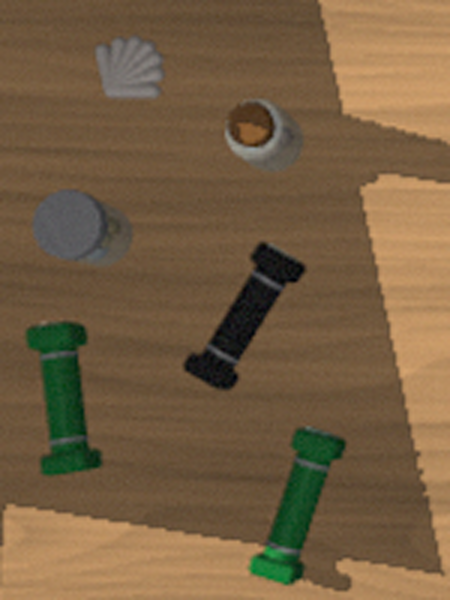

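View pics/t_right.png

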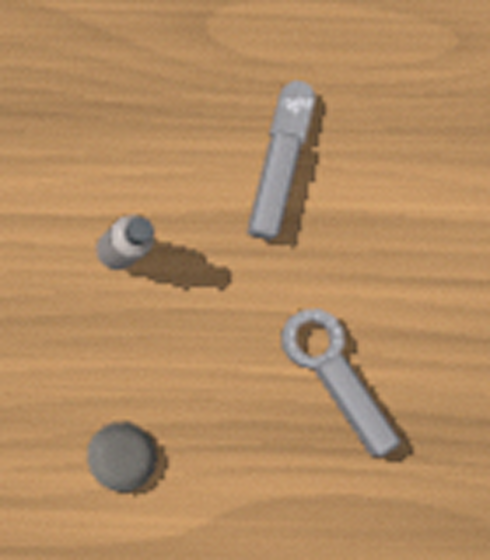

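View pics/s_caddy.png

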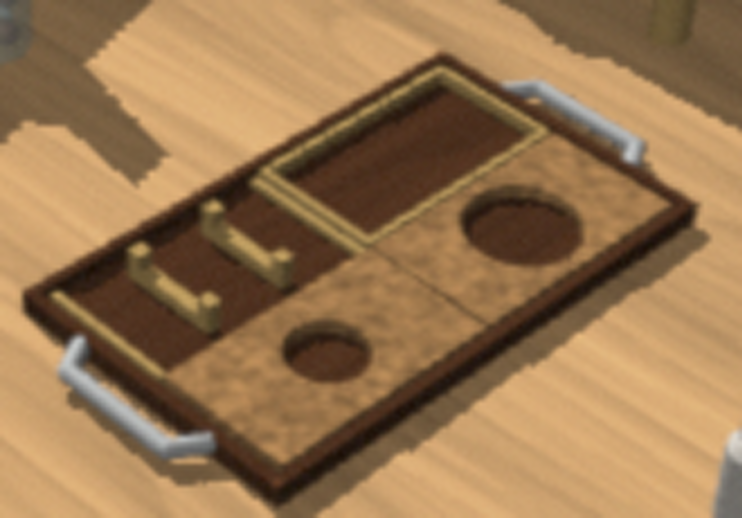

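View pics/s_left.png

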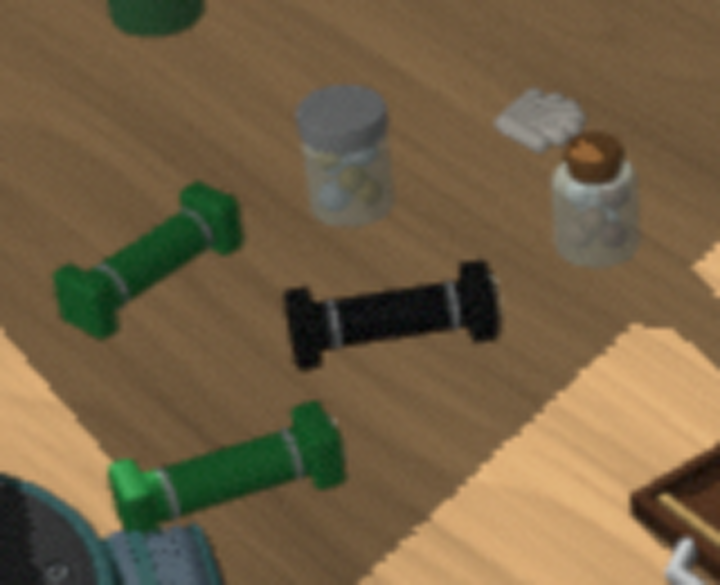

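View pics/s_right.png

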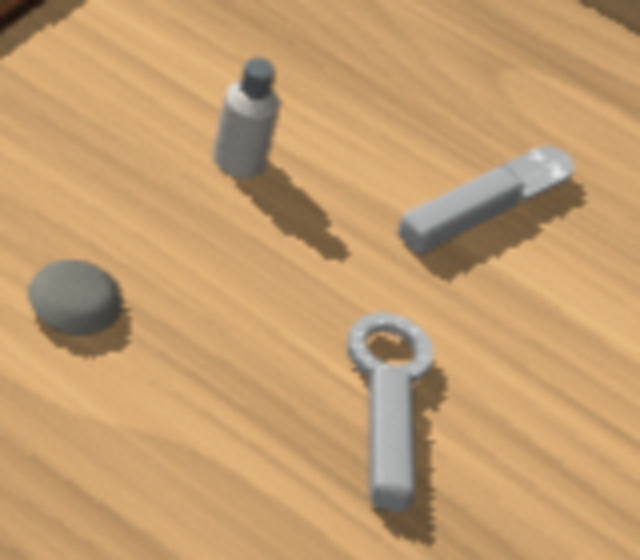

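```bash
python3 - <<'E'
from h import *
C=lambda p,k,o:(np.array(p,float))/k+np.array(o)
tc=lambda p:C(p,3.5,(270,110)); tl=lambda p:C(p,3,(120,150)); tr=lambda p:C(p,3.5,(400,130))
sc=lambda p:C(p,4.5,(265,195)); sl=lambda p:C(p,4.5,(130,150)); sr=lambda p:C(p,4,(370,270))
def both(n,a,b,z): print(n,"top",cast("top",a,z)[0].round(4),"side",cast("side",b,z)[0].round(4),"tri",tri("top",a,"side",b).round(4))
both("jarhole",tc((283,196)),sc((522,229)),.014)
both("bothole",tc((272,408)),sc((327,351)),.014)
both("cork",tl((250,122)),sl((594,150)),.066)
both("cap",tr((140,229)),sr((259,68)),.066)
both("ring",tr((315,338)),sr((391,343)),.006)
both("ophandend",tr((383,452)),sr((391,495)),.018)
both("torch",tl((245,315)),sl((393,312)),.026)
cs=cast("top",[tc(p) for p in((93,67),(363,83),(343,541),(62,521))],.014);print("rim14",cs.round(4),cs.mean(0))
cs=cast("top",[tc(p) for p in((93,67),(363,83),(343,541),(62,521))],.020);print("rim20",cs.round(4),cs.mean(0))
# masks: torch
im,d=load("top"); hsv=cv2.cvtColor(im,cv2.COLOR_RGB2HSV)
m=np.zeros((480,640),np.uint8); m[225:285,175:230]=(im[225:285,175:230].max(-1)<45)
rc=cv2.minAreaRect(np.argwhere(m)[:,::-1].astype(np.float32)); print("torch px",m.sum(),rc)
b=cv2.boxPoints(rc); print(cast("top",b,.025).round(4),cast("top",rc[0],.025))
E
```

```text
jarhole top [ 0.6173 -0.0621  0.014 ] side [ 0.6151 -0.0651  0.014 ] tri [ 0.6185 -0.0625  0.0104]
bothole top [ 0.4762 -0.058   0.014 ] side [ 0.4763 -0.0585  0.014 ] tri [ 0.4764 -0.0582  0.0137]
cork top [0.5388 0.2585 0.066 ] side [0.5361 0.2544 0.066 ] tri [0.54   0.2595 0.0618]
cap top [ 0.5423 -0.2543  0.066 ] side [ 0.5423 -0.2556  0.066 ] tri [ 0.5428 -0.2549  0.0651]
ring top [ 0.4862 -0.3838  0.006 ] side [ 0.4922 -0.378   0.006 ] tri [ 0.4849 -0.3806  0.0146]
ophandend top [ 0.4118 -0.4218  0.018 ] side [ 0.4103 -0.4279  0.018 ] tri [ 0.4133 -0.4255  0.0122]
torch top [0.4019 0.2654 0.026 ] side [0.3971 0.2577 0.026 ] tri [0.403  0.2675 0.0175]
rim14 [[ 0.7017  0.066   0.014 ]
 [ 0.6957 -0.1136  0.014 ]
 [ 0.3913 -0.1055  0.014 ]
 [ 0.3993  0.0752  0.014 ]] [ 0.54699298 -0.01947467  0.014     ]
rim20 [[ 0.6995  0.0655  0.02  ]
 [ 0.6935 -0.113   0.02  ]
 [ 0.391  -0.105   0.02  ]
 [ 0.3989  0.0746  0.02  ]] [ 0.54570252 -0.01947273  0.02      ]
torch px 564 ((200.85842895507812, 255.4134979248047), (16.970827102661133, 49.679962158203125), 31.429563522338867)
[[0.3626 0.3099 0.025 ]
 [0.4588 0.2582 0.025 ]
 [0.4397 0.2247 0.025 ]
 [0.344  0.2767 0.025 ]] [[0.40099786 0.26748229 0.025     ]]
```

```bash
cat >> h.py <<'E'
def yaw(s=None):
    s=s or r.get_state(); M=R.from_quat(s["ee_rot"]).as_matrix(); return np.degrees(np.arctan2(M[1,0],M[0,0])),M
def go(p,yw=None):
    "total shift in tool axes as they stand now, and (done after) turn about tool z, deg"
    s=r.get_state(); y,M=yaw(s); d=M.T@(np.array(p)-s["ee_pos"])
    # shift if turned first
    out=f"shift mm {np.round(d*1e3,1)}"
    if yw is not None:
        t=-(yw-y); M2=M@R.from_euler('z',t,degrees=True).as_matrix()
        out+=f" turn z {t:.1f}; shift if turned first {np.round(M2.T@(np.array(p)-s['ee_pos'])*1e3,1)}"
    print("t",round(s["t"],2),"pos",s["ee_pos"].round(4),"yaw",round(y,1),"tilt",np.degrees(M[:2,2]).round(1),"F",s["wrist_force"].round(1),"w",round(s["grip_width"],4)); print(out)
E
python3 -c "
from h import *
go((.539,.2585,.15),88.3)"
```

```text
t 0.15 pos [0.1302 0.5084 0.2309] yaw 75.6 tilt [-0. -0.] F [-0.1 -0.1 -1. ] w 0.0854
shift mm [-140.6  458.    81. ] turn z -12.7; shift if turned first [-237.6  416.1   81. ]
```

Request:
{"api": "arm_command", "payload": {
  "moves": [
    [0.085,0,0,0,0,0,-6.3],
    [0.085,0,0,0,0,0,-6.4],
    [0.085,-26,46,4,0,0,0],
    [0.085,-26,46,4,0,0,0],
    [0.085,-26,46,4,0,0,0],
    [0.085,-26,46,4,0,0,0],
    [0.085,-26,46,4,0,0,0],
    [0.085,-26,46,4,0,0,0]
  ]
}}

```text
t: 1.15
ee_pos: [0.4519, 0.3138, 0.2028]
ee_rot: [0.717, 0.697, 0.0, -0.0]
wrist_force: [0.9, 1.2, 0.5]
grip_width: 0.0852
```

I entered those shifts in millimetres, but the interface takes metres. The moves were clipped to the speed cap along the direction I meant, so no harm was done. From here on I'll use metres.

```bash
python3 -c "
from h import *
go((.539,.2585,.15),88.3)"
```

```text
t 1.15 pos [0.4519 0.3138 0.2028] yaw 88.3 tilt [-0.  0.] F [0.9 1.2 0.5] w 0.0852
shift mm [-52.7  88.7  52.8] turn z 0.0; shift if turned first [-52.7  88.7  52.8]
```

Request:
{"api": "arm_command", "payload": {
  "moves": [
    [0.085,-0.009,0.015,0.009,0,0,0],
    [0.085,-0.009,0.015,0.009,0,0,0],
    [0.085,-0.009,0.015,0.009,0,0,0],
    [0.085,-0.009,0.015,0.009,0,0,0],
    [0.085,-0.009,0.015,0.009,0,0,0],
    [0.085,-0.0077,0.0137,0.008,0,0,0],
    [0.085,0,0,0,0,0,0],
    [0.085,0,0,0,0,0,0]
  ]
}}

```text
t: 2.15
ee_pos: [0.5373, 0.2601, 0.1502]
ee_rot: [0.717, 0.697, 0.0, -0.0]
wrist_force: [-0.2, 0.4, 0.5]
grip_width: 0.0847
```

```bash
cat > w.py <<'E'
from h import *
import sys
i=sys.argv[1]; KW=cam("wrist"); s=r.get_state(); print(s["ee_pos"].round(4))
im,d=r.snapshot("wrist"); np.savez(f"pics/wrist{i}.npz",im=im,d=d,K=KW[0],W=KW[1]); save(f"wrist{i}.png",im)
E
python3 w.py 1
```

```text
[0.5373 0.2601 0.1502]
```

View pics/wrist1.png

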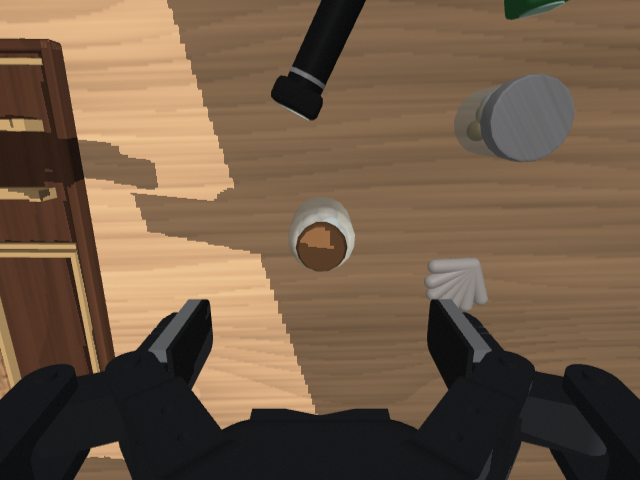

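The wrist view shows the cork jar with its cork top at (322,247), centred between the fingers. The screw jar (528,118) and the torch (310,80) are well clear.

```bash
python3 -c "
from h import *
z=np.load('pics/wrist1.npz');KW=(z['K'],z['W']);im=z['im']
m=np.zeros((480,640),np.uint8);h=cv2.cvtColor(im,cv2.COLOR_RGB2HSV);m[200:290,280:370]=((h[...,1]>110)&(h[...,0]<20))[200:290,280:370]
n,l,st,c=cv2.connectedComponentsWithStats(m)
for i in range(1,n):
  if st[i,4]>200: print(st[i],c[i],cast('wrist',c[i],.066,KW))
print(cast('wrist',(322,247),.066,KW))
p=cast('wrist',(322,247),.066,KW)[0]
go((p[0],p[1],.012),88.3)
"
```

```text
[ 296  222   51   50 1894] [321.09345301 246.27085533] [[0.53739235 0.26072729 0.066     ]]
[[0.53790318 0.26130013 0.066     ]]
t 2.2 pos [0.5372 0.2602 0.1503] yaw 88.3 tilt [0. 0.] F [-0.7 -0.8  0.5] w 0.0851
shift mm [  1.1   0.6 138.3] turn z 0.0; shift if turned first [  1.1   0.6 138.3]
```

Request:
{"api": "arm_command", "payload": {
  "moves": [
    [0.085,0.0005,0.0005,0.025,0,0,0],
    [0.085,0,0,0.025,0,0,0],
    [0.085,0,0,0.025,0,0,0],
    [0.085,0,0,0.025,0,0,0],
    [0.085,0,0,0.02,0,0,0],
    [0.085,0,0,0.012,0,0,0],
    [0.085,0,0,0.006,0,0,0],
    [0.06,0,0,0,0,0,0]
  ],
  "squeeze": 30
}}

```text
t: 3.2
ee_pos: [0.538, 0.2605, 0.0122]
ee_rot: [0.717, 0.697, 0.0, 0.0]
wrist_force: [0.3, -0.5, 0.6]
grip_width: 0.0693
```

Request:
{"api": "arm_command", "payload": {
  "moves": [
    [0.05,0,0,0,0,0,0],
    [0.044,0,0,0,0,0,0],
    [0.04,0,0,0,0,0,0],
    [0.04,0,0,0,0,0,0],
    [0.04,0,0,0,0,0,0],
    [0.04,0,0,-0.005,0,0,0],
    [0.04,0,0,-0.01,0,0,0],
    [0.04,0,0,-0.02,0,0,0]
  ]
}}

```text
t: 4.2
ee_pos: [0.5376, 0.2603, 0.0474]
ee_rot: [0.717, 0.697, -0.0, -0.0]
wrist_force: [0.9, 0.4, -1.4]
grip_width: 0.0467
```

```bash
python3 w.py 2;python3 -c "
from h import *
go((.6173,-.0625,.15),88.3)"
```

```text
[0.5376 0.2603 0.0474]
t 4.25 pos [0.5389 0.2607 0.0503] yaw 88.3 tilt [0.1 0. ] F [ 2.  -0.   1.6] w 0.0467
shift mm [-320.7   88.   -99.8] turn z 0.0; shift if turned first [-320.7   88.2  -99.8]
```

View pics/wrist2.png

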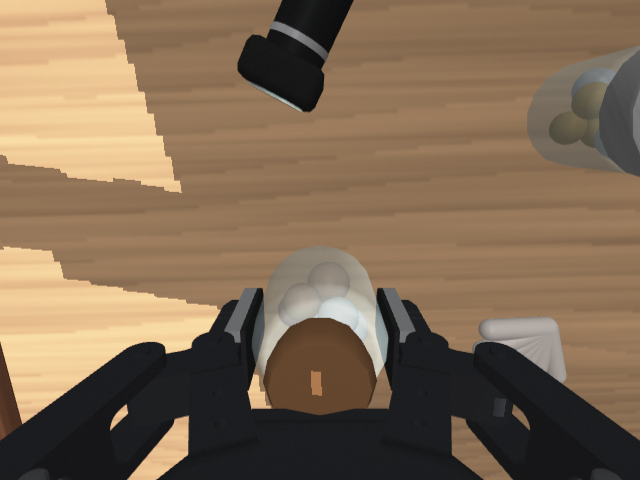

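Request:
{"api": "arm_command", "payload": {
  "moves": [
    [0.04,-0.005,0,-0.02,0,0,0],
    [0.04,-0.015,0.005,-0.02,0,0,0],
    [0.04,-0.03,0.01,-0.01,0,0,0],
    [0.04,-0.04,0.015,-0.01,0,0,0],
    [0.04,-0.04,0.016,0,0,0,0],
    [0.04,-0.04,0.016,0,0,0,0],
    [0.04,-0.03,0.015,0,0,0,0],
    [0.04,-0.02,0.01,0,0,0,0]
  ]
}}

```text
t: 5.25
ee_pos: [0.6191, 0.0366, 0.1071]
ee_rot: [0.718, 0.696, 0.0, 0.0]
wrist_force: [0.2, -0.0, -2.0]
grip_width: 0.047
```

```bash
python3 w.py 3;python3 -c "
from h import *
go((.6173,-.0625,.11),88.3)"
```

```text
[0.6191 0.0366 0.1071]
t 5.3 pos [0.62   0.0349 0.107 ] yaw 88.2 tilt [ 0. -0.] F [ 0.4 -3.9 -2.5] w 0.0465
shift mm [-97.4   0.3  -3. ] turn z -0.1; shift if turned first [-97.4   0.1  -3. ]
```

View pics/wrist3.png

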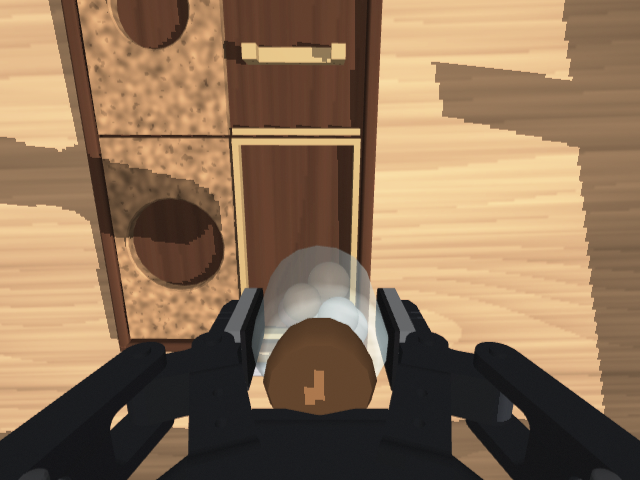

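The wide hole sits at about (176,243), and the jar is firm between the pads.

```bash
python3 -c "
from h import *
z=np.load('pics/wrist3.npz');KW=(z['K'],z['W'].copy())
KW[1][:3,3]+=[0.0004,-.0008,0]
print(cast('wrist',[(175.5,242.5),(127,243),(224,243),(176,198),(176,287),(100,136),(228,134),(361,131),(367,240),(380,0)],.014,KW).round(4))
"
```

```text
[[ 0.6168 -0.0611  0.014 ]
 [ 0.6161 -0.0937  0.014 ]
 [ 0.6181 -0.0287  0.014 ]
 [ 0.5868 -0.0566  0.014 ]
 [ 0.6489 -0.0653  0.014 ]
 [ 0.5469 -0.0983  0.014 ]
 [ 0.5481 -0.019   0.014 ]
 [ 0.5488  0.0631  0.014 ]
 [ 0.6189  0.0672  0.014 ]
 [ 0.4783  0.0737  0.014 ]]
```

Request:
{"api": "arm_command", "payload": {
  "moves": [
    [0.04,-0.01,0,0,0,0,0],
    [0.04,-0.02,0,0,0,0,0],
    [0.04,-0.025,0,0,0,0,0],
    [0.04,-0.022,0,0,0,0,0],
    [0.04,-0.014,0,0.01,0,0,0],
    [0.04,-0.0055,0,0.015,0,0,0],
    [0.04,0,0,0.015,0,0,0],
    [0.04,0,0,0.01,0,0,0]
  ]
}}

```text
t: 6.3
ee_pos: [0.6152, -0.0578, 0.0554]
ee_rot: [0.717, 0.697, -0.0, -0.001]
wrist_force: [-0.6, 0.5, -2.1]
grip_width: 0.0468
```

```bash
python3 -c "
from h import *
go((.6172,-.0617,.018),88.3)"
```

```text
t 6.3 pos [ 0.6152 -0.0578  0.0554] yaw 88.4 tilt [-0.1  0. ] F [-0.6  0.5 -2.1] w 0.0468
shift mm [-3.8  2.2 37.4] turn z 0.1; shift if turned first [-3.8  2.2 37.4]
```

Request:
{"api": "arm_command", "payload": {
  "moves": [
    [0.04,-0.003,0.002,0.005,0,0,0],
    [0.04,0,0,0.008,0,0,0],
    [0.04,0,0,0.007,0,0,0],
    [0.04,0,0,0.005,0,0,0],
    [0.04,0,0,0.003,0,0,0],
    [0.04,0,0,0.002,0,0,0],
    [0.04,0,0,0,0,0,0],
    [0.04,0,0,0,0,0,0]
  ]
}}

```text
t: 7.3
ee_pos: [0.6177, -0.0616, 0.0272]
ee_rot: [0.717, 0.697, 0.0, 0.0]
wrist_force: [0.5, 0.7, -1.8]
grip_width: 0.0471
```

```bash
python3 -c "
from h import *
go((.6172,-.0617,.018),88.3)"; python3 w.py 4
```

```text
t 7.3 pos [ 0.6177 -0.0616  0.0272] yaw 88.3 tilt [ 0. -0.] F [ 0.5  0.7 -1.8] w 0.0471
shift mm [-0.1 -0.5  9.2] turn z 0.0; shift if turned first [-0.1 -0.5  9.2]
[ 0.6177 -0.0616  0.0272]
```

View pics/wrist4.png

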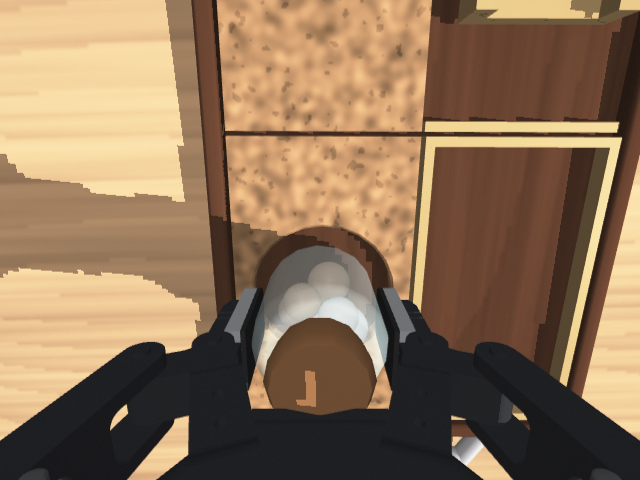

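The jar is centred over the wide hole. I'll lower the last 9 mm slowly.

Request:
{"api": "arm_command", "payload": {
  "moves": [
    [0.04,0,0,0.003,0,0,0],
    [0.04,0,0,0.002,0,0,0],
    [0.04,0,0,0.0015,0,0,0],
    [0.04,0,0,0.001,0,0,0],
    [0.04,0,0,0.0007,0,0,0],
    [0.04,0,0,0.0007,0,0,0],
    [0.04,0,0,0.0003,0,0,0],
    [0.04,0,0,0,0,0,0]
  ]
}}

```text
t: 8.35
ee_pos: [0.6177, -0.0616, 0.0188]
ee_rot: [0.717, 0.697, 0.0, 0.0]
wrist_force: [-5.3, 0.4, 13.8]
grip_width: 0.0468
```

Request:
{"api": "arm_command", "payload": {
  "moves": [
    [0.04,0,0,-0.0005,0,0,0],
    [0.048,0,0,0,0,0,0],
    [0.052,0,0,0,0,0,0],
    [0.065,0,0,0,0,0,0],
    [0.075,0,0,0,0,0,0],
    [0.075,0,0,-0.02,0,0,0],
    [0.075,0,0,-0.04,0,0,0],
    [0.075,0,0,-0.05,0,0,0]
  ]
}}

```text
t: 9.35
ee_pos: [0.617, -0.0614, 0.1288]
ee_rot: [0.717, 0.697, -0.0, -0.001]
wrist_force: [0.8, 0.2, 0.7]
grip_width: 0.075
```

```bash
python3 w.py 5;python3 -c "
from h import *
go((.5423,-.255,.15),88.3)"
```

```text
[ 0.617  -0.0614  0.1288]
t 9.4 pos [ 0.6195 -0.0619  0.1358] yaw 88.3 tilt [ 0.4 -0.1] F [-0.  -1.2  6.9] w 0.0747
shift mm [-195.2  -71.4  -14.4] turn z 0.0; shift if turned first [-195.3  -71.3  -14.4]
```

View pics/wrist5.png

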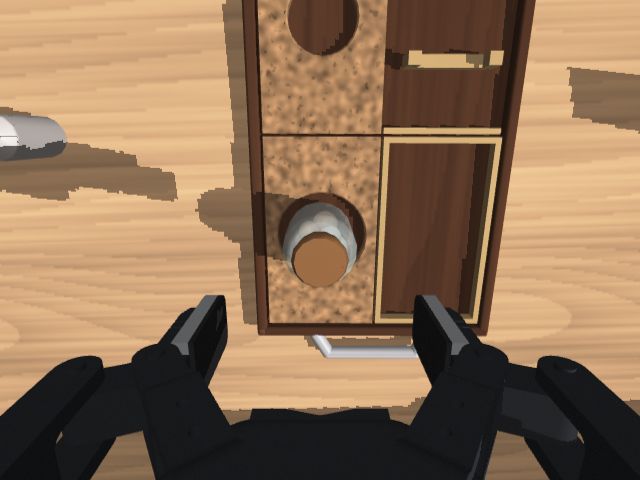

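The jar stands upright in the wide hole. Next is the bottle.

Request:
{"api": "arm_command", "payload": {
  "moves": [
    [0.075,-0.015,-0.006,0,0,0,0],
    [0.075,-0.035,-0.0125,0,0,0,0],
    [0.075,-0.04,-0.015,0,0,0,0],
    [0.075,-0.04,-0.015,0,0,0,0],
    [0.075,-0.035,-0.013,0,0,0,0],
    [0.075,-0.02,-0.007,0,0,0,0],
    [0.075,-0.01,-0.003,0,0,0,0],
    [0.075,0,0,0,0,0,0]
  ]
}}

```text
t: 10.4
ee_pos: [0.5405, -0.2543, 0.1279]
ee_rot: [0.717, 0.697, 0.0, -0.0]
wrist_force: [-0.3, 0.5, -0.1]
grip_width: 0.0752
```

```bash
python3 w.py 6;python3 -c "
from h import *
go((.5423,-.255,.012),88.3)"
```

```text
[ 0.5405 -0.2543  0.1279]
t 10.45 pos [ 0.5407 -0.2538  0.1281] yaw 88.3 tilt [-0.  0.] F [ 0.7  0.4 -0.2] w 0.0752
shift mm [ -1.2   1.7 116.1] turn z 0.0; shift if turned first [ -1.2   1.7 116.1]
```

View pics/wrist6.png

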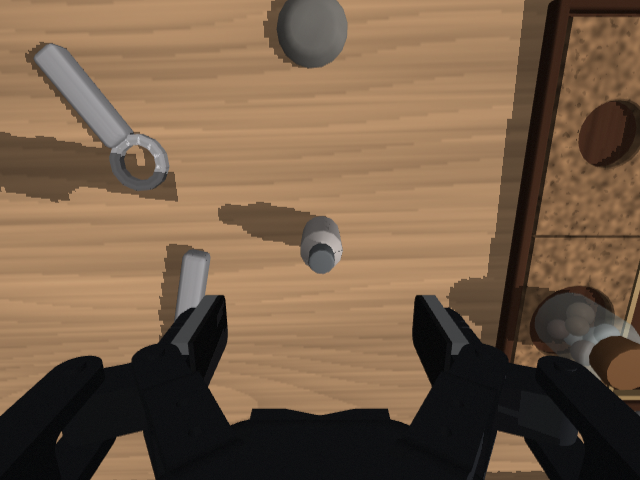

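The bottle's cap is at (321,258). The near end of the spreader's handle is at (195,255), so I'll check how much room the left finger has.

```bash
python3 -c "
from h import *
z=np.load('pics/wrist6.npz');KW=(z['K'],z['W'])
print(cast('wrist',(321,258),.066,KW).round(4), cast('wrist',[(185,250),(209,255),(206,290)],.018,KW).round(4))
print('opener ends', cast('wrist',[(44,53)],.018,KW).round(4),cast('wrist',[(139,162)],.012,KW).round(4))
print('bothole',cast('wrist',[(606,133)],.014,KW).round(4))
"
```

```text
[[ 0.5409 -0.2538  0.066 ]] [[ 0.5484 -0.3521  0.018 ]
 [ 0.5527 -0.3352  0.018 ]
 [ 0.5801 -0.3405  0.018 ]]
opener ends [[ 0.417  -0.4233  0.018 ]] [[ 0.4857 -0.3779  0.012 ]]
bothole [[ 0.4757 -0.0602  0.014 ]]
```

Request:
{"api": "arm_command", "payload": {
  "moves": [
    [0.055,0,0.0005,0.02,0,0,0],
    [0.055,0,0,0.025,0,0,0],
    [0.055,0,0,0.025,0,0,0],
    [0.055,0,0,0.02,0,0,0],
    [0.055,0,0,0.015,0,0,0],
    [0.055,0,0,0.008,0,0,0],
    [0.05,0,0,0.003,0,0,0],
    [0.04,0,0,0,0,0,0]
  ],
  "squeeze": 25
}}

```text
t: 11.45
ee_pos: [0.5412, -0.2545, 0.0126]
ee_rot: [0.717, 0.697, 0.0, 0.0]
wrist_force: [-0.0, -0.4, -0.1]
grip_width: 0.04
```

Request:
{"api": "arm_command", "payload": {
  "moves": [
    [0.032,0,0,0,0,0,0],
    [0.026,0,0,0,0,0,0],
    [0.02,0,0,0,0,0,0],
    [0.02,0,0,0,0,0,0],
    [0.02,0,0,0,0,0,0],
    [0.02,0,0,-0.01,0,0,0],
    [0.02,0,0,-0.02,0,0,0],
    [0.02,0,0,-0.02,0,0,0]
  ]
}}

```text
t: 12.45
ee_pos: [0.5409, -0.2544, 0.0633]
ee_rot: [0.717, 0.697, -0.0, -0.0]
wrist_force: [1.2, 0.3, 0.8]
grip_width: 0.027
```

```bash
python3 -c "
from h import *
go((.4760,-.0588,.11),88.3)"
```

```text
t 12.45 pos [ 0.5409 -0.2544  0.0633] yaw 88.3 tilt [-0.  0.] F [1.2 0.3 0.8] w 0.027
shift mm [193.6 -70.6 -46.7] turn z 0.0; shift if turned first [193.6 -70.7 -46.7]
```

Request:
{"api": "arm_command", "payload": {
  "moves": [
    [0.02,0.01,-0.003,-0.01,0,0,0],
    [0.02,0.025,-0.01,-0.015,0,0,0],
    [0.02,0.035,-0.013,-0.01,0,0,0],
    [0.02,0.04,-0.014,0,0,0,0],
    [0.02,0.035,-0.013,0,0,0,0],
    [0.02,0.025,-0.01,0,0,0,0],
    [0.02,0.015,-0.005,0,0,0,0],
    [0.02,0.0085,-0.0025,0,0,0,0]
  ]
}}

```text
t: 13.45
ee_pos: [0.476, -0.0583, 0.0973]
ee_rot: [0.717, 0.697, -0.0, 0.0]
wrist_force: [-0.1, -0.1, -1.2]
grip_width: 0.027
```

Request:
{"api": "arm_command", "payload": {
  "moves": [
    [0.02,0,0,0,0,0,0],
    [0.02,0,0,0.01,0,0,0],
    [0.02,0,0,0.015,0,0,0],
    [0.02,0,0,0.015,0,0,0],
    [0.02,0,0,0.01,0,0,0],
    [0.02,0,0,0.005,0,0,0],
    [0.02,0,0,0,0,0,0],
    [0.02,0,0,0,0,0,0]
  ]
}}

```text
t: 14.45
ee_pos: [0.4764, -0.0591, 0.0426]
ee_rot: [0.717, 0.697, 0.0, 0.0]
wrist_force: [0.2, 0.2, -0.5]
grip_width: 0.027
```

```bash
python3 w.py 7; python3 -c "
from h import *
go((.4760,-.0590,.018),88.3)"
```

```text
[ 0.4764 -0.0591  0.0426]
t 14.5 pos [ 0.4764 -0.059   0.0426] yaw 88.3 tilt [ 0. -0.] F [ 0.8  0.5 -0.5] w 0.0274
shift mm [ 0.  -0.4 24.6] turn z 0.0; shift if turned first [ 0.  -0.4 24.6]
```

View pics/wrist7.png

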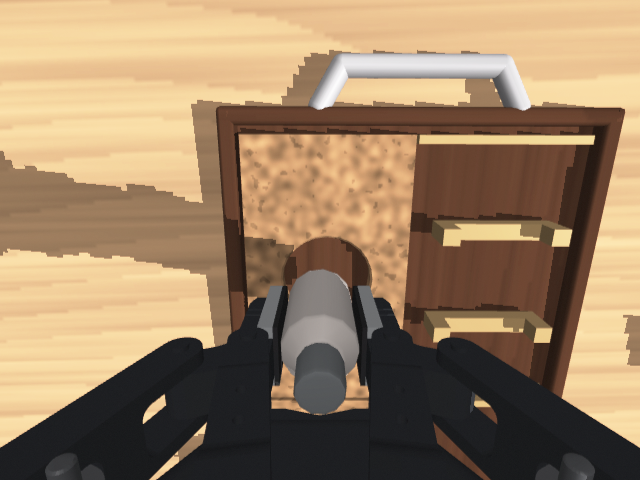

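```bash
python3 -c "
from h import *
z=np.load('pics/wrist7.npz');KW=(z['K'],z['W'])
print(cast('wrist',[(285,275),(371,275),(328,237)],.014,KW).round(4))
print('ribs tops (posts)',cast('wrist',[(433,222),(571,224),(425,312),(552,318)],.024,KW).round(4))
"
```

```text
[[ 0.4738 -0.0766  0.014 ]
 [ 0.4751 -0.0336  0.014 ]
 [ 0.4547 -0.0547  0.014 ]]
ribs tops (posts) [[ 0.4462 -0.0073  0.024 ]
 [ 0.4489  0.0551  0.024 ]
 [ 0.4911 -0.0086  0.024 ]
 [ 0.4961  0.0535  0.024 ]]
```

Request:
{"api": "arm_command", "payload": {
  "moves": [
    [0.02,0.0017,-0.0003,0.007,0,0,0],
    [0.02,0,0,0.006,0,0,0],
    [0.02,0,0,0.004,0,0,0],
    [0.02,0,0,0.003,0,0,0],
    [0.02,0,0,0.002,0,0,0],
    [0.02,0,0,0.001,0,0,0],
    [0.02,0,0,0.0007,0,0,0],
    [0.02,0,0,0.0003,0,0,0]
  ]
}}

```text
t: 15.5
ee_pos: [0.476, -0.0573, 0.0188]
ee_rot: [0.717, 0.697, 0.0, 0.0]
wrist_force: [-4.7, 1.1, 14.3]
grip_width: 0.0273
```

Request:
{"api": "arm_command", "payload": {
  "moves": [
    [0.02,0,0,-0.0005,0,0,0],
    [0.028,0,0,0,0,0,0],
    [0.034,0,0,0,0,0,0],
    [0.045,0,0,0,0,0,0],
    [0.05,0,0,0,0,0,0],
    [0.05,0,0,-0.02,0,0,0],
    [0.05,0,0,-0.04,0,0,0],
    [0.05,0,0,-0.05,0,0,0]
  ]
}}

```text
t: 16.5
ee_pos: [0.4753, -0.0571, 0.1295]
ee_rot: [0.717, 0.697, -0.0, -0.001]
wrist_force: [0.7, 0.3, -0.0]
grip_width: 0.0497
```

```bash
python3 w.py 8; python3 -c "
from h import *
go((.401,.267,.15),61.7)
im,d=r.snapshot('top'); np.savez('pics/top1.npz',im=im,d=d); save('top1.png',im,(270,110,400,280),3.5)"
```

```text
[ 0.4753 -0.0571  0.1295]
t 16.55 pos [ 0.4777 -0.0577  0.1356] yaw 88.3 tilt [ 0.3 -0.1] F [ 2.4 -0.8  7.5] w 0.05
shift mm [322.3 -86.  -15.4] turn z 26.6; shift if turned first [ 249.6 -221.4  -15.4]
```

View pics/wrist8.png

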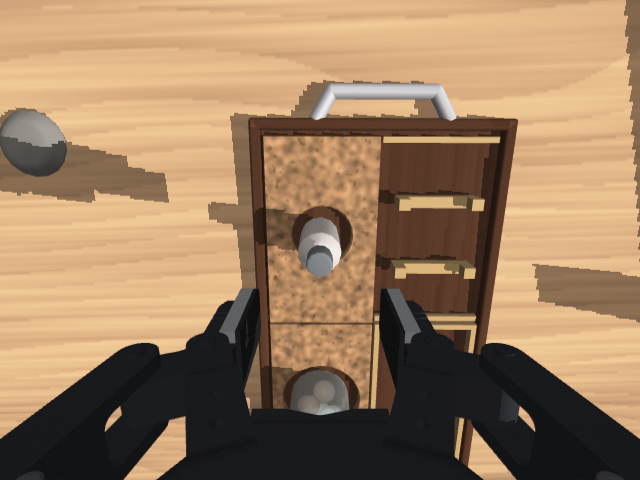

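View pics/top1.png

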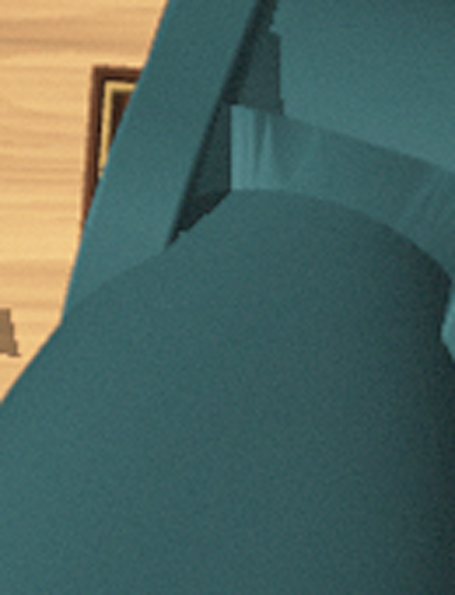

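The bottle stands upright in the small hole, with its cap at (319,260). The cradle's ribs are at (440,202) and (433,268). Next is the torch.

```bash
python3 -c "
from h import *
z=np.load('pics/wrist8.npz');KW=(z['K'],z['W'].copy()); KW[1][:3,3]+=[.001,0,.003]
print(cast('wrist',[(395,203),(484,203),(391,269),(475,269)],.022,KW).round(4))
print(cast('wrist',[(440,202),(433,269)],.014,KW).round(4), cast('wrist',[(319,260)],.072,KW))
print(cast('wrist',[(263,131),(500,137),(267,323),(371,321)],.014,KW).round(4))
"
```

```text
[[ 0.4543 -0.004   0.022 ]
 [ 0.4561  0.0581  0.022 ]
 [ 0.5033 -0.0056  0.022 ]
 [ 0.5051  0.0562  0.022 ]]
[[0.456  0.03   0.014 ]
 [0.5073 0.0278 0.014 ]] [[ 0.4773432  -0.05773045  0.072     ]]
[[ 0.4033 -0.0939  0.014 ]
 [ 0.412   0.0684  0.014 ]
 [ 0.5492 -0.1011  0.014 ]
 [ 0.5498 -0.0188  0.014 ]]
```

Request:
{"api": "arm_command", "payload": {
  "moves": [
    [0.085,0.02,-0.005,-0.01,0,0,0],
    [0.085,0.045,-0.012,0,0,0,0],
    [0.085,0.05,-0.014,0,0,0,0],
    [0.085,0.055,-0.014,0,0,0,0],
    [0.085,0.055,-0.014,0,0,0,0],
    [0.085,0.05,-0.014,0,0,0,0],
    [0.085,0.03,-0.008,0,0,0,0],
    [0.085,0.017,-0.005,0,0,0,8]
  ]
}}

```text
t: 17.6
ee_pos: [0.3986, 0.2686, 0.1384]
ee_rot: [0.764, 0.645, -0.0, -0.0]
wrist_force: [-0.2, -0.5, 0.5]
grip_width: 0.0852
```

Request:
{"api": "arm_command", "payload": {
  "moves": [
    [0.085,0,0,0,0,0,9],
    [0.085,0,0,0,0,0,9],
    [0.085,0,0,0,0,0,0.6],
    [0.085,0,0,0,0,0,0],
    [0.085,0,0,0,0,0,0],
    [0.085,0,0,0,0,0,0],
    [0.085,0,0,0,0,0,0],
    [0.085,0,0,0,0,0,0]
  ]
}}

```text
t: 18.6
ee_pos: [0.3993, 0.2671, 0.1388]
ee_rot: [0.858, 0.513, 0.0, 0.0]
wrist_force: [0.3, 0.3, -0.1]
grip_width: 0.085
```

```bash
python3 w.py 9; python3 -c "
from h import *
im,d=r.snapshot('top'); np.savez('pics/top1.npz',im=im,d=d); save('top2.png',im,(270,110,400,280),3.5)
go((.401,.267,.012),61.7)"
```

```text
[0.3993 0.2671 0.1388]
t 18.7 pos [0.3993 0.2671 0.1388] yaw 61.7 tilt [-0. -0.] F [-0.4  0.3 -0.1] w 0.0846
shift mm [  0.7   1.6 126.8] turn z 0.0; shift if turned first [  0.7   1.6 126.8]
```

View pics/wrist9.png

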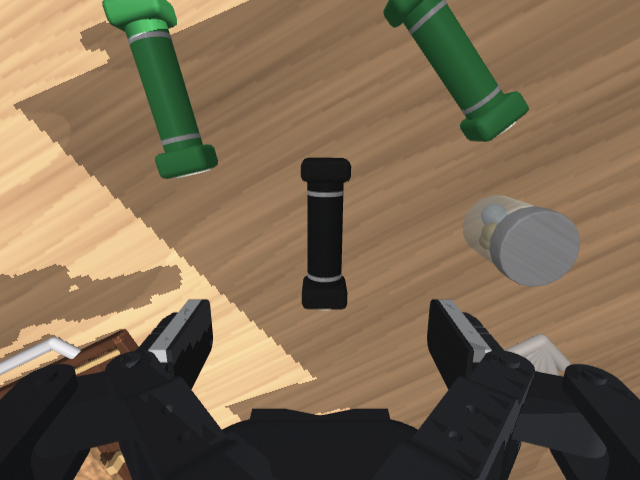

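View pics/top2.png

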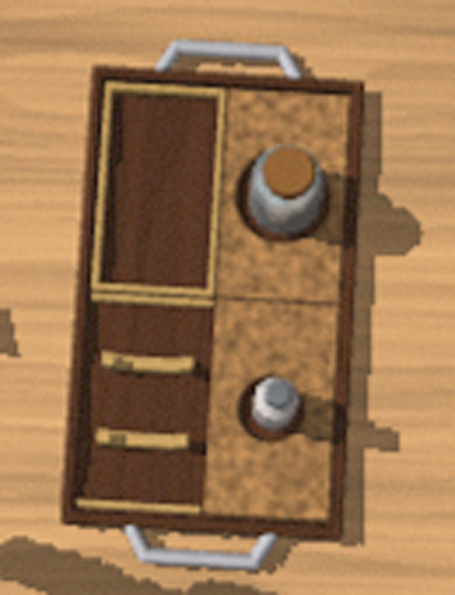

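The torch lies straight between the fingers, with its rings at (325,194) and (323,279). The top view shows the jar and bottle standing in their holes.

```bash
python3 -c "
from h import *
z=np.load('pics/wrist9.npz');KW=(z['K'],z['W'])
im=z['im'];m=np.zeros((480,640),np.uint8);m[140:330,290:365]=im[140:330,290:365].max(-1)<50
c=max(cv2.findContours(m,cv2.RETR_EXTERNAL,cv2.CHAIN_APPROX_NONE)[0],key=len);print(cv2.boundingRect(c))
p=cast('wrist',[(325,194),(323.5,279)],.028,KW);print(p,p.mean(0),np.degrees(np.arctan2(*(p[0]-p[1])[1::-1])))
print('ends',cast('wrist',[(326,160),(325,308)],.030,KW))
print('cork',cast('top',[(270+289/3.5,110+170/3.5),(270+277/3.5,110+391/3.5)],.072))
"
```

```text
(308, 195, 35, 83)
[[0.37499815 0.28425279 0.028     ]
 [0.43043757 0.25349874 0.028     ]] [0.40271786 0.26887576 0.028     ] 150.981444099449
ends [[0.35476516 0.29574489 0.03      ]
 [0.45096499 0.2438069  0.03      ]]
cork [[ 0.61729874 -0.06296424  0.072     ]
 [ 0.47845944 -0.0585557   0.072     ]]
```

Request:
{"api": "arm_command", "payload": {
  "moves": [
    [0.06,0.0025,0.0017,0.02,0,0,0.7],
    [0.06,0,0,0.028,0,0,0],
    [0.06,0,0,0.028,0,0,0],
    [0.06,0,0,0.025,0,0,0],
    [0.06,0,0,0.018,0,0,0],
    [0.06,0,0,0.01,0,0,0],
    [0.055,0,0,0.005,0,0,0],
    [0.045,0,0,0.0015,0,0,0]
  ],
  "squeeze": 40
}}

```text
t: 19.7
ee_pos: [0.4022, 0.2686, 0.0034]
ee_rot: [0.861, 0.508, 0.0, 0.0]
wrist_force: [-0.1, 0.0, 0.0]
grip_width: 0.0452
```

Request:
{"api": "arm_command", "payload": {
  "moves": [
    [0.035,0,0,0,0,0,0],
    [0.028,0,0,0,0,0,0],
    [0.018,0,0,0,0,0,0],
    [0.018,0,0,0,0,0,0],
    [0.018,0,0,0,0,0,0],
    [0.018,0,0,-0.01,0,0,0],
    [0.018,0,0,-0.02,0,0,0],
    [0.018,0,0,-0.02,0,0,0]
  ]
}}

```text
t: 20.7
ee_pos: [0.4019, 0.2685, 0.0544]
ee_rot: [0.862, 0.508, 0.0, -0.0]
wrist_force: [-0.5, 0.9, -0.8]
grip_width: 0.0248
```

```bash
python3 w.py 10; python3 -c "
from h import *
go((.48,.026,.10),88.3)"
```

```text
[0.4019 0.2685 0.0544]
t 20.75 pos [0.403  0.269  0.0566] yaw 61.0 tilt [0.2 0.1] F [1.8 1.1 2.7] w 0.0248
shift mm [-175.2  185.2  -43.5] turn z -27.3; shift if turned first [-240.6   84.3  -43.5]
```

View pics/wrist10.png

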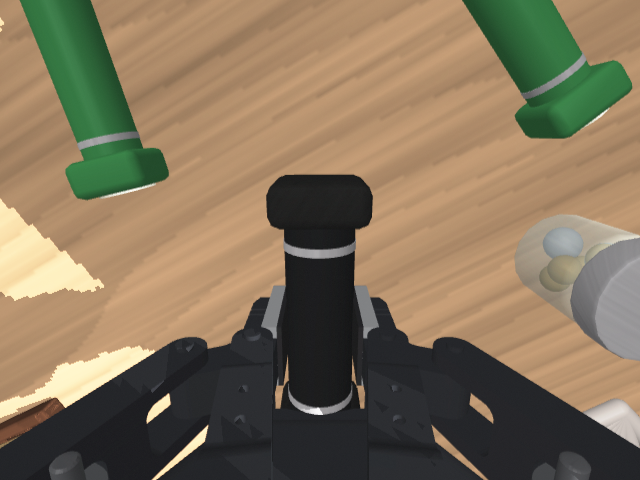

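Request:
{"api": "arm_command", "payload": {
  "moves": [
    [0.018,0,0,-0.015,0,0,-9.1],
    [0.018,0,0,-0.02,0,0,-9.1],
    [0.018,0,0,-0.01,0,0,-9.1],
    [0.018,-0.02,0.007,0,0,0,0],
    [0.018,-0.035,0.012,0,0,0,0],
    [0.018,-0.04,0.014,0,0,0,0],
    [0.018,-0.04,0.014,0,0,0,0],
    [0.018,-0.04,0.014,0,0,0,0]
  ]
}}

```text
t: 21.75
ee_pos: [0.4581, 0.0905, 0.0984]
ee_rot: [0.717, 0.697, 0.0, 0.0]
wrist_force: [0.5, -0.3, -1.0]
grip_width: 0.0246
```

```bash
python3 -c "
from h import *
go((.4785,.025,.06),88.3)"
```

```text
t 21.75 pos [0.4581 0.0905 0.0984] yaw 88.3 tilt [0. 0.] F [ 0.5 -0.3 -1. ] w 0.0246
shift mm [-64.9  22.3  38.4] turn z 0.0; shift if turned first [-64.9  22.3  38.4]
```

Request:
{"api": "arm_command", "payload": {
  "moves": [
    [0.018,-0.025,0.009,0,0,0,0],
    [0.018,-0.018,0.006,0,0,0,0],
    [0.018,-0.012,0.004,0.005,0,0,0],
    [0.018,-0.006,0.002,0.01,0,0,0],
    [0.018,0,0,0.012,0,0,0],
    [0.018,0,0,0.01,0,0,0],
    [0.018,0,0,0,0,0,0],
    [0.018,0,0,0,0,0,0]
  ]
}}

```text
t: 22.75
ee_pos: [0.4771, 0.0305, 0.0614]
ee_rot: [0.717, 0.697, 0.0, 0.0]
wrist_force: [0.3, -0.3, -1.0]
grip_width: 0.0245
```

```bash
python3 w.py 11; python3 -c "
from h import *
go((.4785,.025,.013),88.3)"
```

```text
[0.4771 0.0305 0.0614]
t 22.8 pos [0.4772 0.0304 0.0615] yaw 88.4 tilt [ 0. -0.] F [ 0.3 -0.5 -1.2] w 0.0248
shift mm [-5.4  1.4 48.5] turn z 0.1; shift if turned first [-5.4  1.4 48.5]
```

View pics/wrist11.png

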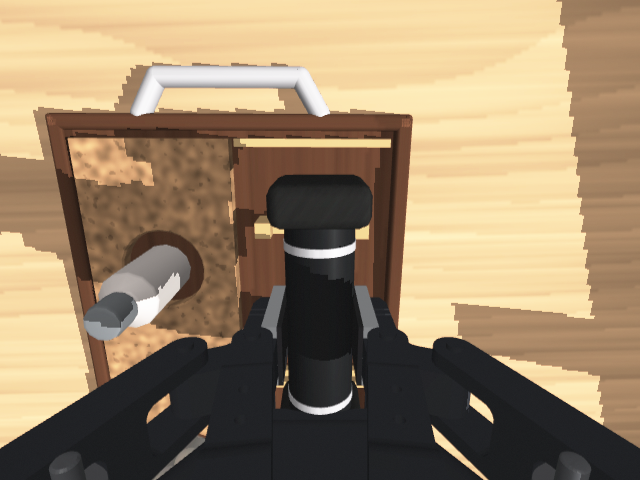

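```bash
python3 -c "
from h import *
z=np.load('pics/wrist11.npz');KW=(z['K'],z['W'])
print(cast('wrist',[(254,225),(370,228),(312,226)],.024,KW).round(4))
print(cast('wrist',[(233,142),(392,143),(312,142)],.014,KW).round(4))
print(cast('wrist',[(108,318)],.072,KW).round(4), cast('wrist',[(166,264)],.014,KW).round(4))
"
```

```text
[[ 0.4505 -0.0022  0.024 ]
 [ 0.4538  0.0564  0.024 ]
 [ 0.4519  0.0271  0.024 ]]
[[ 0.4099 -0.0113  0.014 ]
 [ 0.4127  0.0683  0.014 ]
 [ 0.411   0.0283  0.014 ]]
[[ 0.4754 -0.0544  0.072 ]] [[ 0.4736 -0.0542  0.014 ]]
```

Request:
{"api": "arm_command", "payload": {
  "moves": [
    [0.018,-0.003,0.0012,0,0,0,0],
    [0.018,-0.0019,0,0.005,0,0,0],
    [0.018,0,0,0.01,0,0,0],
    [0.018,0,0,0.01,0,0,0],
    [0.018,0,0,0.007,0,0,0],
    [0.018,0,0,0.004,0,0,0],
    [0.018,0,0,0.002,0,0,0],
    [0.018,0,0,0,0,0,0]
  ]
}}

```text
t: 23.8
ee_pos: [0.4782, 0.0253, 0.0233]
ee_rot: [0.717, 0.697, 0.0, 0.0]
wrist_force: [1.1, -0.8, -1.4]
grip_width: 0.0247
```

```bash
python3 -c "
from h import *
go((.4785,.0255,.013),88.3)"
```

```text
t 23.8 pos [0.4782 0.0253 0.0233] yaw 88.3 tilt [ 0. -0.] F [ 1.1 -0.8 -1.4] w 0.0247
shift mm [ 0.2  0.3 10.3] turn z 0.0; shift if turned first [ 0.2  0.3 10.3]
```

Request:
{"api": "arm_command", "payload": {
  "moves": [
    [0.018,0,0,0.004,0,0,0],
    [0.018,0,0,0.002,0,0,0],
    [0.018,0,0,0.0015,0,0,0],
    [0.018,0,0,0.001,0,0,0],
    [0.018,0,0,0.0007,0,0,0],
    [0.018,0,0,0.0006,0,0,0],
    [0.018,0,0,0.0002,0,0,0],
    [0.018,0,0,0,0,0,0]
  ]
}}

```text
t: 24.8
ee_pos: [0.4782, 0.0253, 0.0137]
ee_rot: [0.717, 0.697, 0.0, 0.0]
wrist_force: [-2.3, 1.0, 6.8]
grip_width: 0.0246
```

Request:
{"api": "arm_command", "payload": {
  "moves": [
    [0.024,0,0,0,0,0,0],
    [0.03,0,0,0,0,0,0],
    [0.036,0,0,0,0,0,0],
    [0.036,0,0,0,0,0,0],
    [0.036,0,0,-0.01,0,0,0],
    [0.036,0,0,-0.03,0,0,0],
    [0.036,0,0,-0.04,0,0,0],
    [0.036,0,0,-0.045,0,0,0]
  ]
}}

```text
t: 25.8
ee_pos: [0.4778, 0.0254, 0.1401]
ee_rot: [0.717, 0.697, -0.0, -0.0]
wrist_force: [1.0, 0.5, -0.9]
grip_width: 0.0363
```

```bash
python3 w.py 12; python3 -c "
from h import *
p=np.array([.4857-.4,-.3779+.42])
o=np.array([.4145,-.4235]);q=np.array([.4855,-.380]);u=(q-o)/np.linalg.norm(q-o);print(np.linalg.norm(q-o),np.degrees(np.arctan2(u[1],u[0])), o+u*.053)
go((.455,-.398,.15),121.5)"
```

```text
[0.4778 0.0254 0.1401]
0.08326613957666104 31.494804162805803 [ 0.45969244 -0.39581167]
t 25.85 pos [0.4799 0.0252 0.1453] yaw 88.3 tilt [ 0.4 -0. ] F [2.2 0.4 7.1] w 0.0361
shift mm [-423.7  -12.6   -4.5] turn z -33.2; shift if turned first [-347.9 -242.3   -4.5]
```

View pics/wrist12.png

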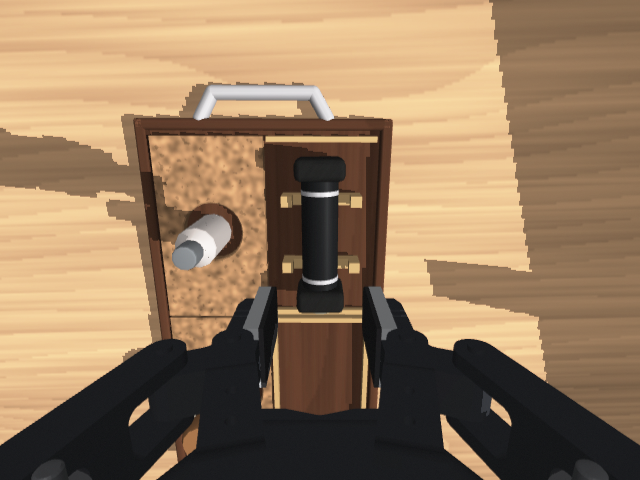

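The torch rests across both ribs, with its barrel running from (322,190) to (318,282). Now the opener.

Request:
{"api": "arm_command", "payload": {
  "moves": [
    [0.07,-0.03,0,0,0,0,0],
    [0.07,-0.055,-0.0015,0,0,0,0],
    [0.07,-0.06,-0.0015,0,0,0,0],
    [0.07,-0.06,-0.002,0,0,0,0],
    [0.07,-0.06,-0.002,0,0,0,0],
    [0.07,-0.06,-0.002,0,0,0,0],
    [0.07,-0.055,-0.002,0,0,0,0],
    [0.07,-0.04,-0.001,0,0,0,-5]
  ]
}}

```text
t: 26.85
ee_pos: [0.4533, -0.3965, 0.1388]
ee_rot: [0.686, 0.727, -0.0, 0.0]
wrist_force: [0.8, -0.4, 0.3]
grip_width: 0.0704
```

Request:
{"api": "arm_command", "payload": {
  "moves": [
    [0.07,0,0,0,0,0,-9],
    [0.07,0,0,0,0,0,-9],
    [0.07,0,0,0,0,0,-9],
    [0.07,0,0,0,0,0,-1.2],
    [0.07,0,0,0,0,0,0],
    [0.07,0,0,0,0,0,0],
    [0.07,0,0,0,0,0,0],
    [0.07,0,0,0,0,0,0]
  ]
}}

```text
t: 27.85
ee_pos: [0.4539, -0.3941, 0.1383]
ee_rot: [0.489, 0.873, 0.0, -0.0]
wrist_force: [-0.3, 0.2, -0.5]
grip_width: 0.0704
```

```bash
python3 w.py 13; python3 -c "
from h import *
im,d=r.snapshot('top'); save('top3.png',im,(270,110,400,280),3.5);im,d=r.snapshot('side'); save('side3.png',im,(265,195,430,310),4.5)
go((.4556,-.3983,.003),121.5)"
```

```text
[ 0.4539 -0.3941  0.1383]
t 28.0 pos [ 0.4539 -0.3941  0.1383] yaw 121.5 tilt [-0.  0.] F [ 0.2 -0.5  0.5] w 0.0701
shift mm [ -4.5  -0.7 135.3] turn z 0.0; shift if turned first [ -4.5  -0.7 135.3]
```

View pics/wrist13.png

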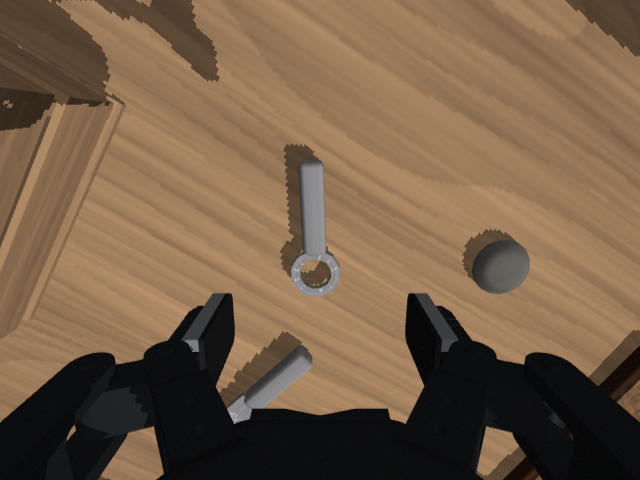

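View pics/top3.png

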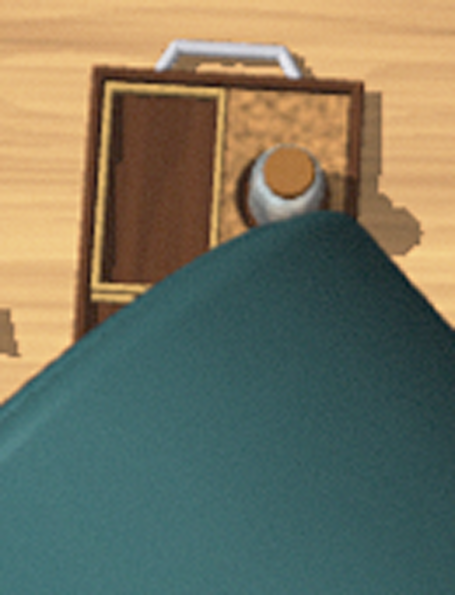

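View pics/side3.png

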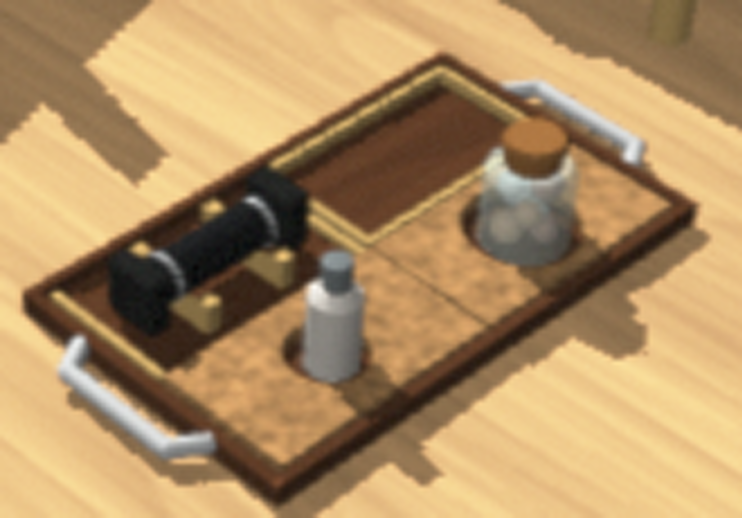

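The side view shows the jar, bottle and torch all placed properly. In the wrist view the opener runs from its handle end at (311,162) to its ring centre at (315,273), and the spreader (270,385) is clear of the fingers.

```bash
python3 -c "
from h import *
z=np.load('pics/wrist13.npz');KW=(z['K'],z['W'])
im=z['im'].astype(int)
a=cast('wrist',[(311.5,162)],.018,KW)[0];b=cast('wrist',[(315.5,296)],.012,KW)[0]
mid=(a+b)/2;print(a,b,np.linalg.norm((b-a)[:2]),mid)
h=cast('wrist',[(311.5,166),(314,250)],.018,KW);e=h[1]-h[0];ang=np.degrees(np.arctan2(e[1],e[0]));print(ang)
ring=cast('wrist',[(315.5,273)],.012,KW)[0];print('ring',ring)
print('spreader end',cast('wrist',[(303,347),(312,362)],.018,KW))
"
```

```text
[ 0.41358018 -0.42595857  0.018     ] [ 0.50217948 -0.36879931  0.012     ] 0.10543726830573963 [ 0.45787983 -0.39737894  0.015     ]
32.89321613635961
ring [ 0.48541221 -0.37900751  0.012     ]
spreader end [[ 0.54375102 -0.35533797  0.018     ]
 [ 0.55196129 -0.34179906  0.018     ]]
```

Request:
{"api": "arm_command", "payload": {
  "moves": [
    [0.06,-0.0049,0.0011,0.02,0,0,-1.1],
    [0.05,0,0,0.028,0,0,0],
    [0.05,0,0,0.028,0,0,0],
    [0.05,0,0,0.025,0,0,0],
    [0.05,0,0,0.018,0,0,0],
    [0.05,0,0,0.01,0,0,0],
    [0.045,0,0,0.005,0,0,0],
    [0.038,0,0,0.0012,0,0,0]
  ]
}}

```text
t: 29.0
ee_pos: [0.4575, -0.3979, 0.0033]
ee_rot: [0.48, 0.877, -0.0, 0.0]
wrist_force: [-0.6, -0.4, 0.1]
grip_width: 0.038
```

Request:
{"api": "arm_command", "payload": {
  "moves": [
    [0.028,0,0,0,0,0,0],
    [0.02,0,0,0,0,0,0],
    [0.01,0,0,0,0,0,0],
    [0.01,0,0,0,0,0,0],
    [0.01,0,0,0,0,0,0],
    [0.01,0,0,-0.01,0,0,0],
    [0.01,0,0,-0.02,0,0,0],
    [0.01,0,0,-0.02,0,0,0]
  ]
}}

```text
t: 30.0
ee_pos: [0.4573, -0.3977, 0.0541]
ee_rot: [0.48, 0.877, 0.0, -0.0]
wrist_force: [-0.3, 0.0, -1.2]
grip_width: 0.0172
```

```bash
python3 w.py 14; python3 -c "
from h import *
go((.6197,.0205,.13),88.3)"
```

```text
[ 0.4573 -0.3977  0.0541]
t 30.05 pos [ 0.4581 -0.3986  0.0566] yaw 122.6 tilt [ 0.1 -0.1] F [ 0.7 -0.5  2.4] w 0.017
shift mm [265.6 362.1 -74. ] turn z 34.3; shift if turned first [423.5 149.2 -74. ]
```

View pics/wrist14.png

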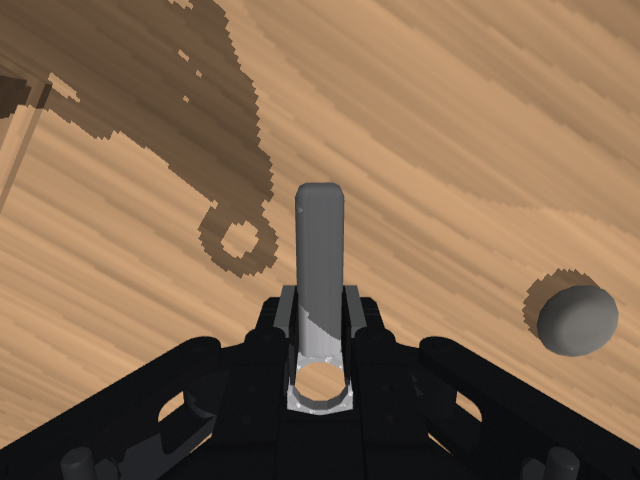

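```bash
python3 -c "
from h import *
z=np.load('pics/wrist14.npz');KW=(z['K'],z['W'].copy());KW[1][:3,3]+=[.0004,-.0004,.0012]
a=cast('wrist',[(320,184)],.0555+.015,KW)[0]; M=yaw()[1]; print(M.T@(a-np.array([.4577,-.3981,.0555])))
"
```

```text
[-0.00029122 -0.05346849 -0.01502293]
```

Request:
{"api": "arm_command", "payload": {
  "moves": [
    [0.01,0,0,-0.015,0,0,8.6],
    [0.01,0,0,-0.025,0,0,8.6],
    [0.01,0,0,-0.03,0,0,8.6],
    [0.01,0.01,0.003,-0.02,0,0,8.5],
    [0.01,0.03,0.011,0,0,0,0],
    [0.01,0.05,0.018,0,0,0,0],
    [0.01,0.055,0.019,0,0,0,0],
    [0.01,0.055,0.019,0,0,0,0]
  ]
}}

```text
t: 31.05
ee_pos: [0.5321, -0.1979, 0.1432]
ee_rot: [0.718, 0.697, 0.0, 0.0]
wrist_force: [0.6, -0.7, -2.0]
grip_width: 0.0169
```

Request:
{"api": "arm_command", "payload": {
  "moves": [
    [0.01,0.05,0.018,0,0,0,0],
    [0.01,0.05,0.018,0,0,0,0],
    [0.01,0.045,0.016,0,0,0,0],
    [0.01,0.035,0.012,0,0,0,0],
    [0.01,0.022,0.008,0,0,0,0],
    [0.01,0.012,0.004,0,0,0,0],
    [0.01,0.006,0.002,0,0,0,0],
    [0.01,0,0,0,0,0,0]
  ]
}}

```text
t: 32.05
ee_pos: [0.616, 0.0178, 0.143]
ee_rot: [0.717, 0.697, -0.0, -0.0]
wrist_force: [0.1, -0.8, -1.7]
grip_width: 0.0172
```

```bash
python3 w.py 15; python3 -c "
from h import *
go((.6197,.0205,.06),88.3)"
```

```text
[0.616  0.0178 0.143 ]
t 32.1 pos [0.6159 0.0176 0.143 ] yaw 88.3 tilt [-0. -0.] F [ 0.3 -0.1 -1.3] w 0.0169
shift mm [ 3.1  3.7 83. ] turn z 0.0; shift if turned first [ 3.1  3.7 83. ]
```

View pics/wrist15.png

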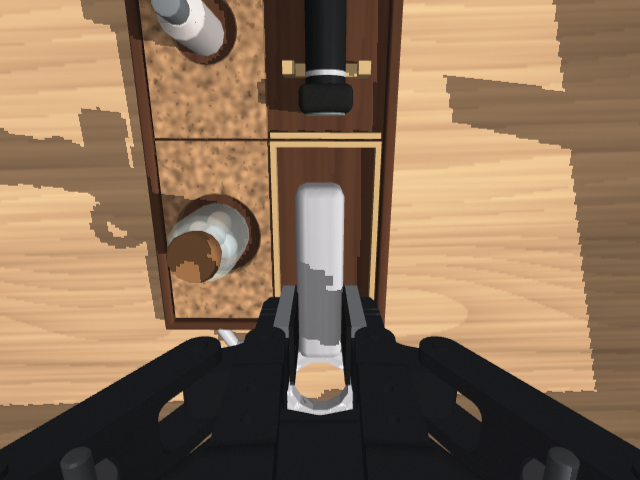

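```bash
python3 -c "
from h import *
z=np.load('pics/wrist15.npz');KW=(z['K'],z['W'])
print(cast('wrist',[(270,141),(381,141),(325.5,141),(275,240),(378,240)],.014,KW).round(4))
print('jar cork',cast('wrist',(194,257),.072,KW),'line',cast('wrist',[(155,139),(267,139)],.014,KW))
print('top', cast('top',[(270+np.array(p)[0]/3.5,110+np.array(p)[1]/3.5) for p in((104,83),(226,91),(215,299),(92,290))],.014).round(4))
"
```

```text
[[ 0.5501 -0.0161  0.014 ]
 [ 0.5524  0.0633  0.014 ]
 [ 0.5513  0.0236  0.014 ]
 [ 0.6238 -0.0171  0.014 ]
 [ 0.6262  0.0622  0.014 ]]
jar cork [[ 0.61663069 -0.05978682  0.072     ]] line [[ 0.54631493 -0.09811406  0.014     ]
 [ 0.54865537 -0.01813665  0.014     ]]
top [[ 0.6909  0.0583  0.014 ]
 [ 0.6877 -0.0228  0.014 ]
 [ 0.547  -0.0192  0.014 ]
 [ 0.5508  0.0613  0.014 ]]
```

Request:
{"api": "arm_command", "payload": {
  "moves": [
    [0.01,0.003,0.0045,0.005,0,0,0],
    [0.01,0,0,0.02,0,0,0],
    [0.01,0,0,0.025,0,0,0],
    [0.01,0,0,0.025,0,0,0],
    [0.01,0,0,0.02,0,0,0],
    [0.01,0,0,0.01,0,0,0],
    [0.01,0,0,0.005,0,0,0],
    [0.01,0,0,0,0,0,0]
  ]
}}

```text
t: 33.1
ee_pos: [0.6208, 0.0209, 0.0333]
ee_rot: [0.717, 0.697, 0.0, 0.0]
wrist_force: [0.2, 0.5, -1.8]
grip_width: 0.017
```

```bash
python3 w.py 16; python3 -c "
from h import *
go((.6205,.0205,.0093),88.3)"
```

```text
[0.6208 0.0209 0.0333]
t 33.15 pos [0.621  0.021  0.0336] yaw 88.3 tilt [ 0. -0.] F [-0.7  0.2 -1.6] w 0.0172
shift mm [-0.5 -0.5 24.3] turn z 0.0; shift if turned first [-0.5 -0.5 24.3]
```

View pics/wrist16.png

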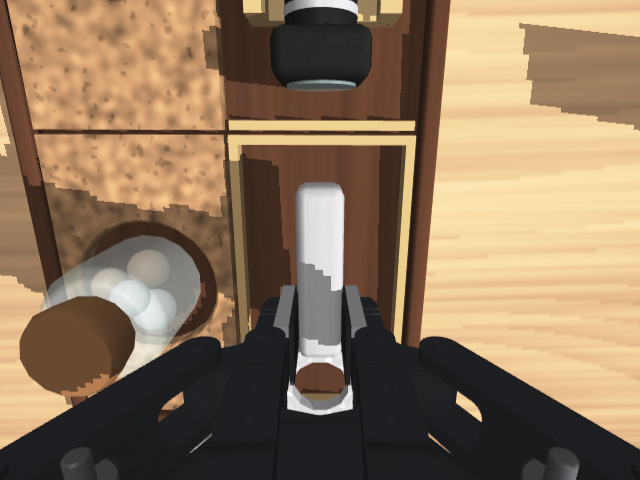

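The handle, at column 320, is centred between the bay walls at columns 228 and 415. Lowering.

Request:
{"api": "arm_command", "payload": {
  "moves": [
    [0.01,0,0,0.007,0,0,0],
    [0.01,0,0,0.006,0,0,0],
    [0.01,0,0,0.005,0,0,0],
    [0.01,0,0,0.0025,0,0,0],
    [0.01,0,0,0.0015,0,0,0],
    [0.01,0,0,0.001,0,0,0],
    [0.01,0,0,0.0006,0,0,0],
    [0.01,0,0,0,0,0,0]
  ]
}}

```text
t: 34.15
ee_pos: [0.6207, 0.021, 0.0097]
ee_rot: [0.717, 0.697, 0.0, 0.0]
wrist_force: [-0.1, 0.2, 1.8]
grip_width: 0.0169
```

Request:
{"api": "arm_command", "payload": {
  "moves": [
    [0.01,0,0,0.0003,0,0,0],
    [0.017,0,0,0,0,0,0],
    [0.022,0,0,0,0,0,0],
    [0.028,0,0,0,0,0,0],
    [0.03,0,0,0,0,0,0],
    [0.03,0,0,-0.015,0,0,0],
    [0.03,0,0,-0.035,0,0,0],
    [0.03,0,0,-0.045,0,0,0]
  ]
}}

```text
t: 35.15
ee_pos: [0.6202, 0.021, 0.1057]
ee_rot: [0.717, 0.697, -0.0, -0.0]
wrist_force: [1.1, -0.9, -0.0]
grip_width: 0.0303
```

```bash
python3 w.py 17; python3 -c "
from h import *
go((.45,.35,.25))"
```

```text
[0.6202 0.021  0.1057]
t 35.2 pos [0.6226 0.0208 0.112 ] yaw 88.3 tilt [ 0.4 -0. ] F [ 1.4 -1.7  7.9] w 0.0296
shift mm [ 323.9 -181.2 -139.4]
```

View pics/wrist17.png

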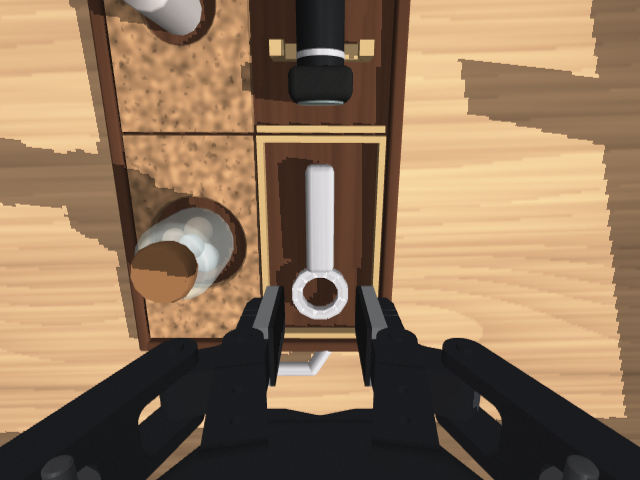

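The opener lies flat and lengthwise in the middle of its bay. I'll move the arm clear and check with the top and side cameras.

Request:
{"api": "arm_command", "payload": {
  "moves": [
    [0.03,0,0,-0.04,0,0,0],
    [0.03,0.02,-0.01,-0.04,0,0,0],
    [0.03,0.05,-0.03,-0.02,0,0,0],
    [0.03,0.05,-0.03,-0.01,0,0,0],
    [0.03,0.05,-0.03,0,0,0,0],
    [0.03,0.05,-0.03,0,0,0,0],
    [0.03,0.05,-0.03,0,0,0,0],
    [0.03,0.03,-0.01,0,0,0,0]
  ]
}}

```text
t: 36.2
ee_pos: [0.4577, 0.3279, 0.2154]
ee_rot: [0.717, 0.697, 0.001, 0.0]
wrist_force: [0.9, 0.2, -0.2]
grip_width: 0.0302
```

```bash
python3 -c "
from h import *
im,d=r.snapshot('top'); np.savez('pics/top9.npz',im=im,d=d); save('top9.png',im,(270,110,400,280),3.5);save('top9f.png',im)
im,d=r.snapshot('side'); save('side9.png',im,(265,195,430,310),4.5)
print(r.get_state()['ee_pos'])"
```

```text
[0.45820591 0.32832221 0.21505251]
```

View pics/top9.png

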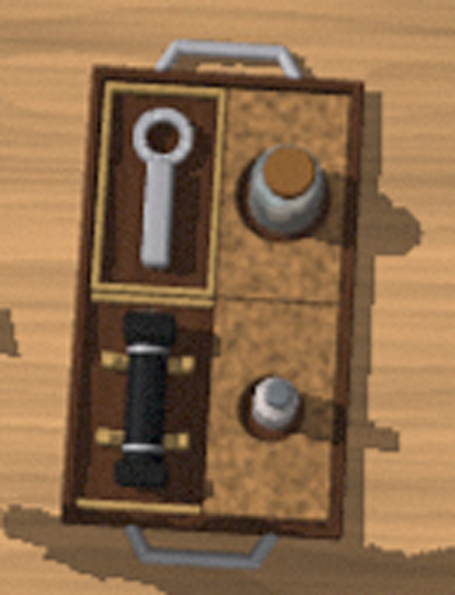

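View pics/top9f.png

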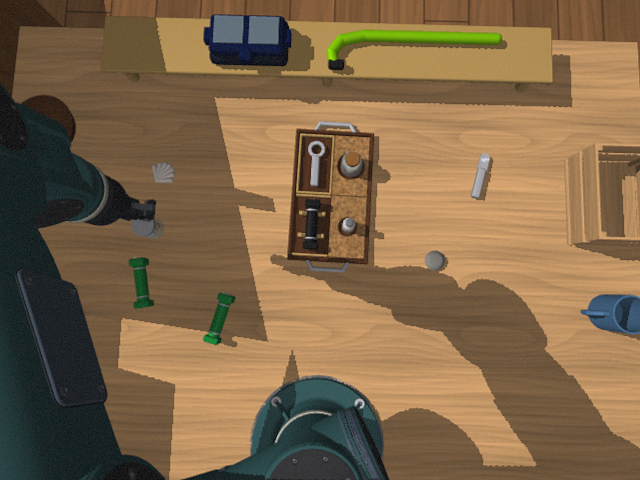

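View pics/side9.png

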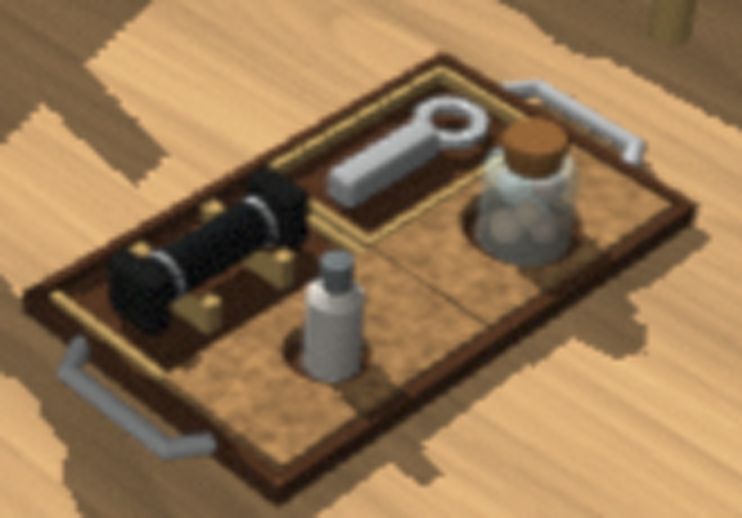

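```bash
python3 -c "
from h import *
f=lambda p,z: cast('top',(270+p[0]/3.5,110+p[1]/3.5),z)[0][:2]
a,b=f((154,266),.024),f((164,109),.018);print('opener',(a+b)/2)
a,b=f((150,313),.040),f((140,487),.040);print('torch',(a+b)/2)
print('bottle',f((277,391),.072),'jar',f((290,170),.072)); print(r.get_state()['t']); r.close_job()"
```

```text
opener [0.6192073  0.01934536]
torch [0.47575609 0.02322097]
bottle [ 0.47845944 -0.0585557 ] jar [ 0.61731583 -0.06358477]
36.3
the job is handed in; nothing more can be done
```

I packed the caddy in the order asked and handed it in at about 36 s of the 109 s allowed. No verdict came back.

- **Placing:** The shell jar stands in the wide hole and the anti-fog bottle in the small hole. The black torch rests across both ribs, and the opener lies flat and lengthwise in its bay. The jar was lowered slowly into contact, at about 14 N on the wrist, before I opened the fingers.
- **Final check:** In the last top and side pictures all four are in their bays, with the jar and bottle upright. Measured from the top picture, each item is within about 3 mm of its bay's middle. The torch is the furthest off, about 3 mm along its length.
- **Look-alikes and other items:** I never touched the screw-lid jar, the spreader, the green torches or the other items. In the final picture the gripper partly hides the screw-lid jar, but it is still in its place.
- **Mistake:** In my first move I gave the shifts in millimetres instead of metres. The speed limit capped the move, it stayed in free air and it touched nothing.
- **Disagreement:** The top and wrist cameras differed by about 2–3 mm on some positions, and I used values in between.

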